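Lock the bayonet cap on the pharmacy mill and close its guard

ROBOT

A 6-joint arm with a two-finger parallel gripper is mounted at the origin on the work surface. World frame = base frame: x ahead of the robot, y to its left, z up, the work surface at z = 0. Lengths are in mm, angles in rad, forces in N, time in s.
With the tool pointing down it reaches from about 350 to 850 mm from the base axis. Payload 8.1 kg.
Tool frame: the origin (TCP) lies midway between the tips of the shut fingers; the grasp point (between the pads) lies 19 mm behind it (grip_depth is the z of the grasp point in the tool frame, in mm); z points along the fingers, y is the line along which they close (so a half turn about z gives the same grasp; the last joint's range is limited). The gripper opens to 93 mm and grips with 3 to 60 N. Pads are 15 mm wide; open, the fingers measure 128 mm over their backs; the gripper's body (75 mm by 188 mm) begins 65 mm behind the grasp point.
Start: joints at [-1.415, 0.13, 1.488, -0, 1.523, -0.085], TCP at [143.108, -582.688, 218.635] pointing down, gripper open.
Joint ranges: [-2.96, 2.96], [-0.89, 2.26], [0.02, 2.5], [-1.34, 4.48], [0, 2.73], [-2.66, 2.66]. Speed limits (rad/s): [2.39, 2.39, 2.79, 3.14, 3.14, 3.14].

INTERFACE

Orientations are given as a unit quaternion [w, x, y, z].
In Python, from rig import observe, read_camera, get_calibration, hand_in, grip_depth gives the robot as it stands. The module is installed in compiled form; this text tells all that it offers.
- The arm moves only by the shell command python3 -m pendant 'ROWS'. ROWS is JSON, a list of rows, each an object with "grip": the closure, from -1 (fully open) to 1 (shut); "slide": the shift along the world's x, y, z in m, a list of three; "delta_rot": the turn, a rotation vector about the world's x, y, z in degrees, a list of three. In form: [{"grip": grip, "slide": [x, y, z], "delta_rot": [wx, wy, wz]}, ...]. A call has 1 to 12 rows; each row shifts and turns the commanded pose from where the row before left it; what a row does not reach is not made up. A row lasts 1/10 s, in which the tool goes at most 50 mm and 8.59 degrees, less where a joint would pass 70% of its speed; a pose out of reach is approached as far as the arm can. A call is refused whole if a number of a shift passes 0.05 or a number of a turn 8.59, either way. A call with a gripper value outside its range is refused whole. The fingers move at their own pace and stop on an object; the grip force is fixed at half the most. Time passes only in rows, so rows that do not move let the fingers close. It gives the time, the measured TCP pose, the force, the opening and the grip force at its end, in the units of the state.
- observe(): the state, without advancing time (a new reading comes with each control period).
- read_camera(name): name is "scene" or "top" or "wrist"; returns the picture (420x560x3 uint8, red, green, blue); there is no depth.
- get_calibration(name): a dict with "K" (3x3 intrinsics, pixels), "rvec" (rotation vector, rad) and "tvec" (3), from world to camera coordinates, as OpenCV has them. Camera axes: x right, y down, z forward; pixel columns grow to the right and rows downward; lengths in mm; the calibration is good to about 2 mm. A picture is of the moment at which its call begins: read the wrist's pose just before it. get_calibration takes no time and is no camera call; for the wrist camera it gives the pose at the moment of the call.
- hand_in(): hands the job in; it is judged then, once.
The state is a dict: "time_s": time; "joint_positions": joint angles; "qd": joint speeds; "joint_efforts": joint torques, N m; "position": TCP position; "tool_rot": TCP orientation; "force": force on the tool from outside, world axes, zero at the start; "moment": the same for the moment, N m; "opening": finger opening in mm; "grasp_force": force on a finger pad.
Only numpy, scipy, OpenCV 4.12 (cv2) and the standard library are available. Lean on these libraries where they do the work, as an engineer would, in place of code of your own. Each camera call takes 0.05 s, during which the arm holds its last target. There are 200 camera calls.

TASK

Get the powder mill ready to run: swing its guard bar fully aside, set the cap with the two side lugs into the mill's mouth, press it down against the spring and turn it clockwise (seen from above) about a quarter turn to its stop so that it stays locked when let go, then swing the guard bar back over the cap, fully home. Leave the plain cap without lugs and all the other things on the table where they are.

Things in the scene. Friction and masses are not known exactly. Their poses are not given: they have to be found in the camera images.
- mill: Powder mill: fixed white box 190 x 170 mm, 85 mm high, with a round steel collar (56 mm outer radius, 26 mm high) on top. Origin on the table under the centre of the collar; z up; the box reaches 75 mm towards its -x, 115 mm towards +x and 85 mm either side in y. Its place and yaw vary.
- mouth (a point): Centre of the collar's round mouth, level with the collar's top, 111 mm above the table; axes as the mill's. Bore of 36 mm radius with two open slots, 20 mm wide, cut through the rim on the +x and -x sides. Lip 10 mm thick; under it a 16 mm high channel, where the lugs can go only clockwise from above (negative about z), to a stop 80 degrees from the slots.
- seal (a joint): Travel (m) of the spring-loaded rubber disc in the bore: 0 when free (its surface 17 mm below mouth), up to 0.0085 pushed down. Pushes up with 4 N at first touch, 9 N at the bottom. The cap must push it 5 to 8 mm before the lugs pass under the lip. After the turn it presses the lugs up against the lip, where friction keeps the cap.
- cap_center (a point): The cap to be fitted: its centre, 33 mm above its underside; z is its axis, up. Steel disc, 34 mm radius, 30 mm high, with two lugs along its x and a black grip bar on top; about 250 g; the same after half a turn. Height above mouth: locked 11 mm, pushed right down 7 mm, on the spring with lugs in the slots 16 mm, lying wrongly on the lip 29 mm.
- cap_grip (a point): Centre of the cap's black upright grip bar, 15 mm above cap_center; bar 62 mm long along the cap's x, 14 mm thick (y), 36 mm high; its foot stands on the steel disc, which is wider.
- cap_lug (a point): Outer end of the cap's +x lug, 44 mm from the cap's axis and 8 mm above its underside; an equal lug is on the -x side. Lugs are 14 mm wide and 8 mm high (4 to 12 mm above the underside).
- guard (a joint): Angle of the guard bar about its upright hinge: 0 when closed, the bar right over the mouth (a stop there); it grows as the bar swings clockwise seen from above, its knob going to the mill's +y side, up to a stop at 1.6 rad. Stays where it is left (friction 0.06 N m). Starts nearly closed. From about 1.2 rad it leaves the mouth free.
- guard_knob (a point): Centre of the upright round black knob on the guard bar's free end: 22 mm diameter, 35 mm high, 145 mm from the hinge axis, its centre 192.5 mm above the table, its foot on the bar. Steel bar 22 mm wide, 10 mm thick, its underside 54 mm above mouth, 10 mm above the grip bar of a locked cap. Moves with the bar.
- guard_hinge (a point): Point on the guard's upright hinge axis at the height of the knob's centre, 85 mm from the mouth along the mill's +x; its axes turn with the bar, which points along -x from here. Hinge post 24 mm diameter, its top 177 mm above the table.
- plain_cap: A cap like the lugged one but without lugs (34 mm radius, 66 mm high with its black grip bar along x); not to be used. Origin at the centre of its underside. Leave alone.
- mortar: White ceramic bowl, 100 mm across, 65 mm high; origin at the centre of its underside. Leave alone.
- amber_bottle: Amber bottle, 60 mm diameter, 120 mm high; origin at the centre of its underside. Leave alone.
- ointment_jar: White plastic jar, 68 mm diameter, 60 mm high; origin at the centre of its underside. Leave alone.
- spatula: Spatula 200 mm long lying along its x; origin under its middle. Leave alone.
- capsule_plate: Aluminium block with eight holes, 100 x 60 x 22 mm; origin at the centre of its underside. Leave alone.
- beaker: Glass beaker, 64 mm diameter, 85 mm high; origin at the centre of its underside. Leave alone.
There are look-alikes about, which are no part of the job. What is shaped like the part that bears cap_center but turquoise or yellow is not meant.

How it is judged (in metres and radians):
On the way, in this order (a step that is already met when the one before it is completed fails the run):
1. the guard bar is swung aside, over 1.15 rad open (value of joint guard above 1.15 rad), for 0.1 s.
2. the lugged cap is down in the mouth with its lugs in the slots (horizontal distance between cap_center and mouth below 0.006 m and z of cap_center in the frame of mouth below 0.02 m and angle between the x axis of cap_center and the x axis of mouth, either way round below 0.35 rad), for 0.05 s.
3. the cap is turned over 1.2 rad with its lugs under the lip (horizontal distance between cap_center and mouth below 0.006 m and z of cap_center in the frame of mouth below 0.0135 m and angle between the x axis of cap_center and the x axis of mouth, either way round above 1.2 rad), for 0.2 s.
At the end, for the whole second after the job is handed in: The lugged cap stands in the mill's mouth (within 6 mm of its axis), its centre less than 13.5 mm above the mouth point, i.e. lugs under the lip, turned at least 1.2 rad (of 1.4) from the slots, and stays so, and the guard bar is closed over it (joint below 0.12 rad) (all of step 3 and value of joint guard below 0.12 rad); the robot touches nothing.
It fails at once if the plain cap is moved by more than 40 mm (distance of plain_cap from where it was at the start of the episode above 0.04 m).
It fails at once if another thing on the table is moved by more than 40 mm (distance of any of mortar, amber_bottle, ointment_jar, spatula, capsule_plate, beaker from where it was at the start of the episode above 0.04 m).
It also fails if it takes over 72 s, if anything falls off the work surface, if the arm or the gripper's body presses on something with over 40 N, if the wrist force passes 120 N, or if a joint passes its speed limit or range.

## Working session

There is one attempt and no reset: what is moved stays moved. The work goes in short steps, Python scripts to look and compute and a shell command to move; the robot and the scene stay as the last step left them, time stands still between calls to the robot, and variables do not carry over. Pictures are saved under pics/ and viewed, at most 10 in all, crops included, and the job is handed in when it is done.

```bash
mkdir -p pics; cat > h.py <<'E'
import numpy as np, cv2
from rig import observe, read_camera, get_calibration
def cal(n):
    c=get_calibration(n); R=cv2.Rodrigues(np.array(c["rvec"],float))[0]
    return np.array(c["K"],float),R,np.array(c["tvec"],float).ravel()
def ray(c,p):
    K,R,t=c; d=R.T@np.linalg.inv(K)@np.array([p[0],p[1],1.]); return -R.T@t,d/np.linalg.norm(d)
def onz(c,p,z):
    o,d=ray(c,p); return o+d*(z-o[2])/d[2]
def tri(rs):
    A=sum(np.eye(3)-np.outer(d,d) for o,d in rs); b=sum((np.eye(3)-np.outer(d,d))@o for o,d in rs)
    x=np.linalg.solve(A,b); return x,[np.linalg.norm(np.cross(x-o,d)) for o,d in rs]
def snap(n,f):
    c=cal(n); im=read_camera(n); np.save(f'pics/{f}.npy',im); np.savez(f'pics/{f}.npz',K=c[0],R=c[1],t=c[2])
    cv2.imwrite(f'pics/{f}.png',im[...,::-1]); return im,c
def load(f):
    z=np.load(f'pics/{f}.npz'); return np.load(f'pics/{f}.npy'),(z['K'],z['R'],z['t'])
def proj(c,P):
    q=c[0]@(c[1]@np.array(P,float)+c[2]); return q[:2]/q[2]
E
python3 - <<'E'
from h import *
from rig import grip_depth
a,_=snap('scene','s0');b,_=snap('top','t0');print(observe(),grip_depth)
for n in('scene','top'):
    print(n,cal(n)[0][0,0],ray(cal(n),(280,210)))
E
```

```text
{'time_s': 0.1, 'joint_positions': array([-1.41536745e+00,  1.31095305e-01,  1.48912509e+00, -3.79400147e-05,
        1.52302093e+00, -8.54250975e-02]), 'qd': array([ 0.00173404, -0.00110269, -0.00354712,  0.00136978,  0.00134921,
        0.00068262]), 'joint_efforts': array([ 4.76992609e-04, -5.61341500e+01, -4.93094909e+01,  7.70650199e-02,
        2.91880203e-02, -4.37589779e-05]), 'position': array([ 143.03413565, -582.18330097,  217.71145515]), 'tool_rot': array([-8.23166891e-04,  9.92756982e-01,  1.20136985e-01, -4.77833883e-05]), 'force': array([ 0.35620076, -0.63966067, -0.25907342]), 'moment': array([-0.05105976, -0.00217535,  0.01929921]), 'grasp_force': 0.0, 'opening': 92.61015893303707} -18.8
scene 495.1468452322968 (array([1255.55548878, -306.21805757, 1089.17755856]), array([-0.58142862,  0.19888619, -0.78891384]))
top 480.96385452686326 (array([ 455.43448159,  -47.7717784 , 1292.38204356]), array([ 0.04720663,  0.00515638, -0.99887184]))
```

View pics/t0.png

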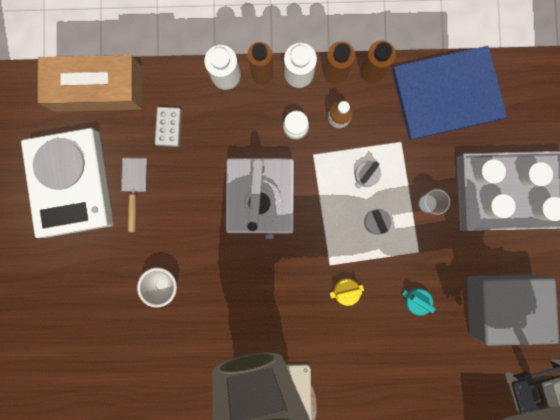

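View pics/s0.png

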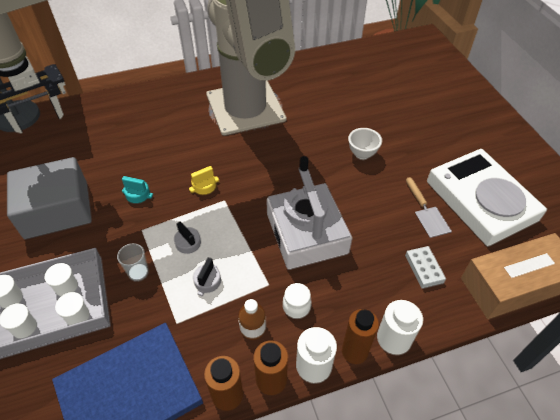

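The top view shows the mill around (260,195), with the knob at (252,226) and the hinge at (257,165). The two steel caps lie on the white mat at (368,172) and (378,221), and the scene view has them at (207,272) and (187,237). Next I'll enlarge the caps and the mill.

```bash
python3 - <<'E'
from h import *
t,_=load('t0');s,_=load('s0')
f=lambda im,x,y,w,h:cv2.resize(im[y:y+h,x:x+w],(400,300),interpolation=cv2.INTER_CUBIC)
o=np.vstack([np.hstack([f(t,325,145,100,75+25),f(t,215,150,100,100)]),np.hstack([f(s,160,210,100,90),f(s,255,150,110,120)])])
cv2.imwrite('pics/c0.png',o[...,::-1])
E
```

```text
(no output)
```

View pics/c0.png

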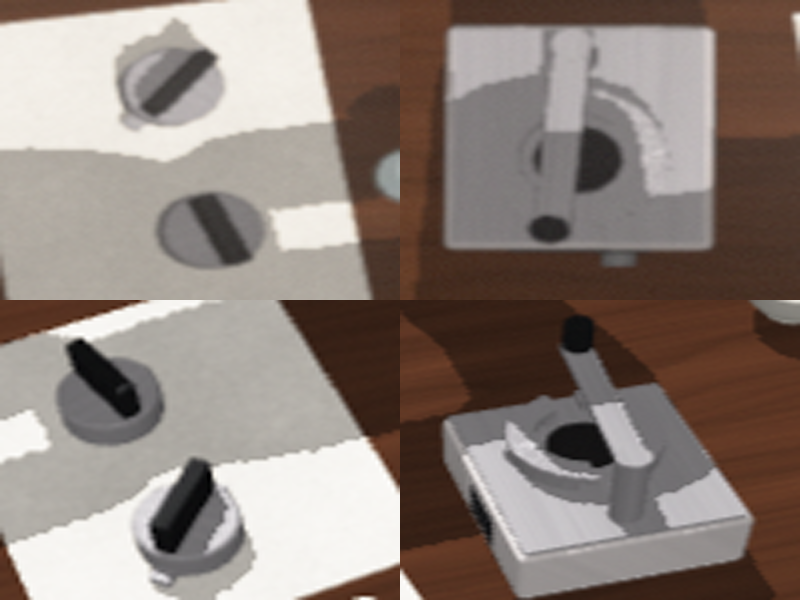

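The lugged cap is the one in the sun, at top (368,172) and scene (207,272), since a lug shows at its lower left. The other cap is plain. The guard is nearly closed and its knob points toward the robot. Next I'll triangulate the bar, knob and hinge.

```bash
python3 - <<'E'
from h import *
t,ct=load('t0');s,cs=load('s0')
def blob(im,x0,y0,x1,y1,th):
    m=(im[y0:y1,x0:x1].max(2)<th).astype(np.uint8)
    n,l,st,c=cv2.connectedComponentsWithStats(m)
    k=1+st[1:,4].argmax(); r=cv2.minAreaRect(np.argwhere(l==k)[:,::-1].astype(np.float32))
    return c[k]+[x0,y0],st[k,4],(np.array(r[0])+[x0,y0],r[1],r[2]),cv2.boxPoints(r)+[x0,y0]
for nm,A,B,th in (('bar',(350,155,390,190),(190,255,225,292),70),('knob',(244,218,262,234),(296,150,312,172),60)):
    a=blob(t,*A,th);b=blob(s,*B,th)
    print(nm,a[0],a[1],a[2][1],b[0],b[1],tri([ray(ct,a[0]),ray(cs,b[0])]))
    if nm=='bar':
        bx=a[3]; e=[(bx[i]+bx[(i+1)%4])/2 for i in range(4)]
        for i,j in((0,2),(1,3)):
            p,q=onz(ct,e[i],60),onz(ct,e[j],60); print('side',p,q,np.linalg.norm(p-q),np.degrees(np.arctan2(*(p-q)[[1,0]])))
# mill box top by brightness in top view, z=85 corners
def pt(f): return np.array([f[0]/4+215-100,f[1]/3+150])
C=[pt((446,27)),pt((714,27)),pt((714,249)),pt((446,249))]
P=[onz(ct,c,85)[:2] for c in C];print(np.round(P,1))
print('hinge',onz(ct,pt((570,42)),177),'mouth hole',onz(ct,pt((580,160)),100))
E
```

```text
bar [369.5890411  171.12328767] 73 (3.7481703758239746, 22.957542419433594) [205.24229075 271.88986784] 227 (array([ 610.12931752, -276.60326682,   47.48912986]), [np.float64(0.011386664808209233), np.float64(0.01138666480822947)])
side [ 609.56077335 -268.62380322   60.        ] [ 603.32602499 -275.95103474   60.        ] 9.620832030301194 49.60550782178641
side [ 629.23312401 -291.52155372   60.        ] [ 583.69864693 -253.09315405   60.        ] 59.58297159475848 -40.16238242122287
knob [251.70909091 225.81818182] 55 (7.0, 8.0) [302.29554656 161.95546559] 247 (array([472.11997714,  21.53931711, 195.50197042]), [np.float64(1.721716567067668), np.float64(1.7217165670676562)])
[[644.7  90.8]
 [640.7 -78.6]
 [454.  -74.1]
 [457.9  93.9]]
hinge [616.83828179   8.07221746 177.        ] mouth hole [529.50118502   7.68031918 100.        ]
```

Everything fits together. The mill origin is about (529.3, 8.4) with a yaw of about -1.2°, the hinge about (614, 7) and the knob about (472, 21.5, 195). The cap is about (610,-277) with its bar at about -40°, and the bar triangulates to a height of 47.5 mm against a nominal 48. Next I'll move over the knob.

```bash
python3 -m pendant '[{"grip":0,"slide":[0.0137,0.0252,0.01],"delta_rot":[0,0,6.7]},{"grip":0,"slide":[0.0137,0.0252,0.01],"delta_rot":[0,0,6.7]},{"grip":0,"slide":[0.0137,0.0252,0.01],"delta_rot":[0,0,6.7]},{"grip":0,"slide":[0.0137,0.0252,0.01],"delta_rot":[0,0,6.7]},{"grip":0,"slide":[0.0137,0.0252,0.01],"delta_rot":[0,0,6.7]},{"grip":0,"slide":[0.0137,0.0252,0.01],"delta_rot":[0,0,6.7]},{"grip":0,"slide":[0.0137,0.0252,0],"delta_rot":[0,0,6.7]},{"grip":0,"slide":[0.0137,0.0252,0],"delta_rot":[0,0,6.7]},{"grip":0,"slide":[0.0137,0.0252,0],"delta_rot":[0,0,6.7]},{"grip":0,"slide":[0.0137,0.0252,0],"delta_rot":[0,0,6.7]},{"grip":0,"slide":[0.0137,0.0252,0],"delta_rot":[0,0,6.7]},{"grip":0,"slide":[0.0137,0.0252,0],"delta_rot":[0,0,6.7]}]' && python3 -m pendant '[{"grip":0,"slide":[0.0137,0.0252,0],"delta_rot":[0,0,6.7]},{"grip":0,"slide":[0.0137,0.0252,0],"delta_rot":[0,0,6.7]},{"grip":0,"slide":[0.0137,0.0252,0],"delta_rot":[0,0,6.7]},{"grip":0,"slide":[0.0137,0.0252,0],"delta_rot":[0,0,6.7]},{"grip":0,"slide":[0.0137,0.0252,0],"delta_rot":[0,0,6.7]},{"grip":0,"slide":[0.0137,0.0252,0],"delta_rot":[0,0,6.7]},{"grip":0,"slide":[0.0137,0.0252,0],"delta_rot":[0,0,6.7]},{"grip":0,"slide":[0.0137,0.0252,0],"delta_rot":[0,0,6.7]},{"grip":0,"slide":[0.0137,0.0252,0],"delta_rot":[0,0,6.7]},{"grip":0,"slide":[0.0137,0.0252,0],"delta_rot":[0,0,6.7]},{"grip":0,"slide":[0.0137,0.0252,0],"delta_rot":[0,0,6.7]},{"grip":0,"slide":[0.0137,0.0252,0],"delta_rot":[0,0,6.7]}]' ; python3 - <<'E'
from h import *
snap('wrist','w0');o=observe();print(o['position'],o['tool_rot'],o['time_s'],o['joint_positions'])
print(ray(cal('wrist'),(280,210)))
E
```

```text
time_s: 1.3
position: [307.7, -279.0, 278.2]
tool_rot: [-0.0, 0.679, 0.734, 0.0]
force: [0.3, -0.1, 0.1]
opening: 46.7
grasp_force: 0.0
time_s: 2.5
position: [472.1, 23.3, 278.2]
tool_rot: [-0.0, 0.045, 0.999, -0.0]
force: [0.2, 0.3, 0.7]
opening: 46.9
grasp_force: 0.0
[473.23149996  26.31280367 277.95074654] [-1.00367733e-04  4.03050378e-02  9.99186781e-01  1.12753619e-03] 2.55 [-0.05449564 -0.23295034  1.7320947   0.00225783  1.6426808  -1.5444981 ]
(array([403.96916882,  31.88946608, 443.13605257]), array([ 0.25595839, -0.0157441 , -0.96655958]))
```

View pics/w0.png

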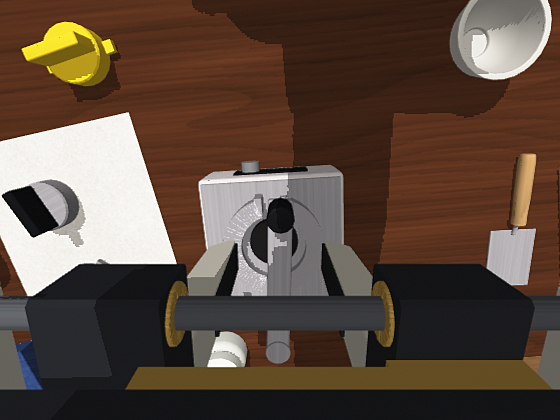

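The wrist view has the knob at about (281,216), the slot visible at (258,205), and the hinge top at (278,352). I'll check the knob position against its known height, then check the mill's slot line.

```bash
python3 - <<'E'
from h import *
w,c=load('w0');o=observe();print(o['position'],o['tool_rot'])
print('knobtop',onz(c,(281,205),210),'hingetop',onz(c,(278,352),177),'millcorners',[onz(c,p,85)[:2] for p in((200,183),(343,178))])
t,ct=load('t0');m=(w[190:240,255:310].max(2)<45);ys,xs=np.nonzero(m);print(xs.mean()+255,ys.mean()+190)
print(tri([ray(c,(281,216)),ray(ct,(251.7,225.8))]))
E
```

```text
[473.23149996  26.31280367 277.95074654] [-1.00367733e-04  4.03050378e-02  9.99186781e-01  1.12753619e-03]
knobtop [460.79418728  26.08828555 210.        ] hingetop [615.80501649   9.81931433 177.        ] millcorners [array([458.07985136, -65.12090116]), array([466.66065693,  96.48263905])]
276.61759082217975 219.5152963671128
(array([473.00242051,  24.11847688, 196.04687656]), [np.float64(1.0023461080806562), np.float64(1.0023461080806175)])
```

The knob is at about (472,23). Next I'll lower the fingers around it and sweep along the hinge arc with the tool turning along.

```bash
python3 -m pendant '[{"grip":0,"slide":[0,0,-0.032],"delta_rot":[0,0,0]},{"grip":0,"slide":[0,0,-0.032],"delta_rot":[0,0,0]},{"grip":0,"slide":[0,0,-0.032],"delta_rot":[0,0,0]},{"grip":0.35,"slide":[0,0,0],"delta_rot":[0,0,0]},{"grip":0.35,"slide":[0,0,0],"delta_rot":[0,0,0]}]' && python3 -m pendant '[{"grip":0.35,"slide":[0.0036,0.0202,0],"delta_rot":[0,0,-8.15]},{"grip":0.35,"slide":[0.0064,0.0196,0],"delta_rot":[0,0,-8.15]},{"grip":0.35,"slide":[0.0092,0.0185,0],"delta_rot":[0,0,-8.15]},{"grip":0.35,"slide":[0.0117,0.017,0],"delta_rot":[0,0,-8.15]},{"grip":0.35,"slide":[0.0139,0.0151,0],"delta_rot":[0,0,-8.15]},{"grip":0.35,"slide":[0.016,0.013,0],"delta_rot":[0,0,-8.15]},{"grip":0.35,"slide":[0.0177,0.0107,0],"delta_rot":[0,0,-8.15]},{"grip":0.35,"slide":[0.019,0.008,0],"delta_rot":[0,0,-8.15]},{"grip":0.35,"slide":[0.0199,0.0052,0],"delta_rot":[0,0,-8.15]},{"grip":0.35,"slide":[0.0205,0.0024,0],"delta_rot":[0,0,-8.15]},{"grip":0.35,"slide":[0.0095,0,0],"delta_rot":[0,0,-4]},{"grip":0.35,"slide":[0,0,0],"delta_rot":[0,0,0]}]'; python3 - <<'E'
from h import *
snap('top','t1');snap('scene','s1');o=observe();print(o['position'],o['tool_rot'],o['force'])
E
```

```text
time_s: 3.05
position: [471.4, 22.0, 182.7]
tool_rot: [-0.001, 0.047, 0.999, -0.0]
force: [0.5, -0.1, 0.3]
opening: 35.0
grasp_force: 0.0
time_s: 4.25
position: [621.4, 151.8, 185.1]
tool_rot: [0.001, 0.713, 0.701, 0.001]
force: [-0.1, -0.1, -0.0]
opening: 30.0
grasp_force: 0.0
[620.00709934 151.82234569 184.38118998] [5.76482192e-04 7.11922350e-01 7.02257481e-01 8.15621876e-04] [ 1.11563948  0.1474338  -0.39099104]
```

View pics/s1.png

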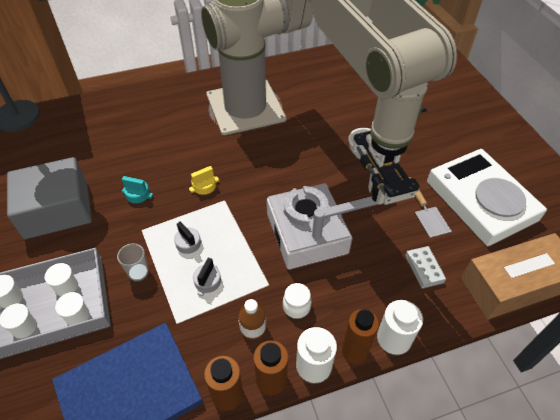

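The guard bar is fully swung out. Next I'll lift and look at the mouth from above with the wrist camera on the way to the cap.

```bash
python3 -m pendant '[{"grip":0,"slide":[0,0,0.04],"delta_rot":[0,0,0]},{"grip":0,"slide":[0,0,0.03],"delta_rot":[0,0,0]},{"grip":0,"slide":[-0.025,-0.036,0.03],"delta_rot":[0,0,8]},{"grip":0,"slide":[-0.025,-0.036,0],"delta_rot":[0,0,8]},{"grip":0,"slide":[-0.025,-0.036,0],"delta_rot":[0,0,8]},{"grip":0,"slide":[-0.025,-0.036,0],"delta_rot":[0,0,8]},{"grip":0,"slide":[0,0,0],"delta_rot":[0,0,8]},{"grip":0,"slide":[0,0,0],"delta_rot":[0,0,8]},{"grip":0,"slide":[0,0,0],"delta_rot":[0,0,0]}]' ; python3 - <<'E'
from h import *
w,_=snap('wrist','w1');t,_=snap('top','t2')
f=lambda im,x,y,a,b,W,H:cv2.resize(im[y:y+b,x:x+a],(W,H),interpolation=cv2.INTER_CUBIC)
cv2.imwrite('pics/c1.png',np.vstack([f(w,140,100,280,170,560,340),f(t,210,145,140,65,560,260)])[...,::-1])
E
```

```text
time_s: 5.25
position: [520.3, 9.6, 282.0]
tool_rot: [0.001, 0.364, 0.931, 0.0]
force: [0.3, 0.2, 0.2]
opening: 46.5
grasp_force: 0.0
```

View pics/c1.png

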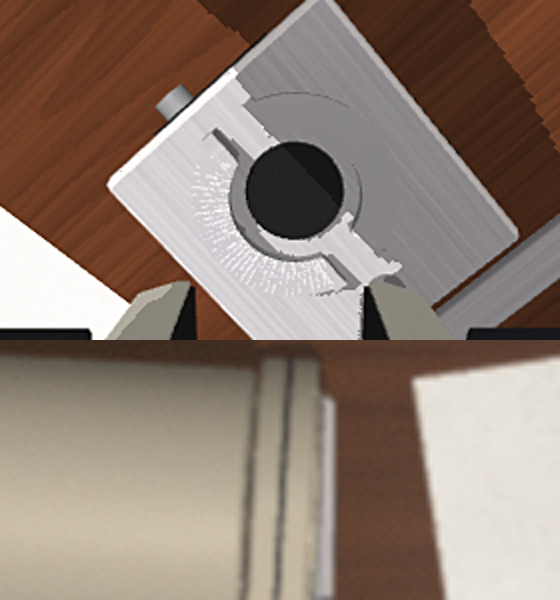

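The crop shows the mouth with the dark rubber disc centred at about (295,191), slots at about (218,142) and (345,272), and box corners at (107,185) and (518,235). The top camera is blocked by the arm. Next I'll compute the centre and yaw.

```bash
python3 - <<'E'
from h import *
w,c=load('w1')
m=np.zeros(w.shape[:2],np.uint8);s=w[160:230,255:320];m[160:230,255:320]=(s.max(2)<60)
n,l,st,cc=cv2.connectedComponentsWithStats(m);k=1+st[1:,4].argmax()
ct=max(cv2.findContours((l==k).astype(np.uint8),0,2)[0],key=len)
P=np.array([onz(c,p[0],94)[:2] for p in ct]);(cx,cy),r=cv2.minEnclosingCircle(P.astype(np.float32))
print('disc',st[k],P.mean(0),cx,cy,r,(P.max(0)+P.min(0))/2,(P.max(0)-P.min(0))/2)
g=lambda x,y:(140+x/2,100+y/2)
a,b,d=[onz(c,g(*q),85)[:2] for q in((107,185),(325,0),(518,235))]
print(a,b,d,np.degrees(np.arctan2(*(b-a)[::-1])),np.degrees(np.arctan2(*(d-b)[::-1])),np.linalg.norm(b-a),np.linalg.norm(d-b))
sl=[onz(c,g(*q),111)[:2] for q in((215,137),(350,278))];print(sl,np.mean(sl,0),np.degrees(np.arctan2(*(sl[1]-sl[0])[::-1])))
# cap bar in scene/top (from start) -> predicted
E
```

```text
disc [ 263  171   49   49 1859] [532.76455771  12.87094536] 531.8895874023438 12.005701065063477 28.007862091064453 [531.98487695  11.77110869] [27.33753317 27.75861232]
[458.19772917 -65.9027394 ] [467.69490554  93.74811056] [643.02907001  90.21111276] 86.59564844225642 -1.15566503301562 159.93308053687954 175.36983658769662
[array([479.70199141,   3.3665037 ]), array([587.04850965,   3.93117306])] [533.37525053   3.64883838] 0.30138725540657685
```

```bash
python3 -m pendant '[{"grip":-0.3,"slide":[0.01,-0.035,0],"delta_rot":[0,0,0]},{"grip":-0.3,"slide":[0.01,-0.035,0],"delta_rot":[0,0,0]},{"grip":-0.3,"slide":[0.01,-0.035,-0.01],"delta_rot":[0,0,0]},{"grip":-0.3,"slide":[0.01,-0.035,-0.02],"delta_rot":[0,0,0]},{"grip":-0.3,"slide":[0.01,-0.035,-0.03],"delta_rot":[0,0,0]},{"grip":-0.3,"slide":[0.01,-0.035,-0.03],"delta_rot":[0,0,0]},{"grip":-0.3,"slide":[0.01,-0.035,-0.03],"delta_rot":[0,0,0]},{"grip":-0.3,"slide":[0.02,-0.04,0],"delta_rot":[0,0,0]},{"grip":-0.3,"slide":[0,0,0],"delta_rot":[0,0,0]},{"grip":-0.3,"slide":[0,0,0],"delta_rot":[0,0,0]}]' ; python3 - <<'E'
from h import *
w,_=snap('wrist','w2')
E
```

```text
time_s: 6.35
position: [610.7, -275.4, 159.8]
tool_rot: [-0.001, 0.367, 0.93, 0.0]
force: [0.3, 0.5, 0.4]
opening: 60.6
grasp_force: 0.0
```

View pics/w2.png

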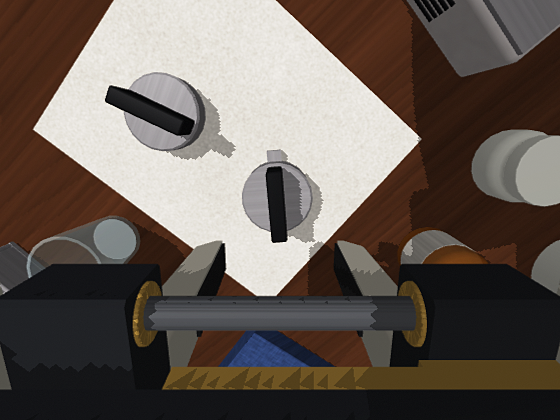

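Now the lugged cap is at (276,197) with a lug at (276,155) and its bar from about (273,170) to (279,241). The plain cap is at (165,111). The grip alignment looks close, so I'll compute the offset and bar angle.

```bash
python3 - <<'E'
from h import *
w,c=load('w2');o=observe();q=o['tool_rot'];print(o['position'],'psi',np.degrees(2*np.arctan2(q[2],q[1])))
m=np.zeros(w.shape[:2],np.uint8);m[150:250,255:300]=w[150:250,255:300].max(2)<70
n,l,st,cc=cv2.connectedComponentsWithStats(m);k=1+st[1:,4].argmax();r=cv2.minAreaRect(np.argwhere(l==k)[:,::-1].astype(np.float32));bx=cv2.boxPoints(r);print(st[k],np.round(bx,1))
bx=bx[bx[:,1].argsort()];a,b=bx[:2].mean(0),bx[2:].mean(0)
A,B=onz(c,a,66),onz(c,b,66);A2=onz(c,a,30);print('ends@66',A,B,np.linalg.norm(A-B),np.degrees(np.arctan2(*(B-A)[[1,0]])),'mid',(A+B)/2)
t,ct=load('t0')
print('disc edges z30',[np.round(onz(c,p,30)[:2],1) for p in((242,197),(311,197),(276,161),(276,232))])
print('lug',onz(c,(276,151),12))
print('two-view bar',tri([ray(c,r[0]),ray(ct,(369.59,171.12))]))
s,cs=load('s0');print(tri([ray(c,r[0]),ray(ct,(369.59,171.12)),ray(cs,(205.2,271.9))]))
E
```

```text
[ 610.93230771 -274.60500081  160.81375197] psi 137.00046659557643
[ 266  166   21   77 1260] [[264.6 167. ]
 [281.8 165.7]
 [287.6 241. ]
 [270.4 242.4]]
ends@66 [ 580.32998605 -252.34303745   66.        ] [ 630.74563016 -293.0198624    66.        ] 64.77917303426685 -38.897610399194164 mid [ 605.53780811 -272.68144993   66.        ]
disc edges z30 [array([ 584. , -297.1]), array([ 628.4, -249.6]), array([ 581.3, -250.6]), array([ 631.2, -297.5])]
lug [ 575.54339595 -245.47851592   12.        ]
two-view bar (array([ 614.60180769, -282.66197209,    9.84078653]), [np.float64(0.8824561611314434), np.float64(0.8824561611314022)])
(array([ 609.23626711, -276.38418245,   45.77708722]), [np.float64(1.2653886319040182), np.float64(1.2169468306961786), np.float64(0.3018544704918808)])
```

Cap centre is about (606.4,-273.7) and the bar is at 141° (mod 180). The TCP needs to move about (-4.4,+1.3) and turn +4°. Then I'll go down and grip.

```bash
python3 -m pendant '[{"grip":-0.3,"slide":[-0.0044,0.0013,-0.02],"delta_rot":[0,0,4.1]},{"grip":-0.3,"slide":[0,0,-0.035],"delta_rot":[0,0,0]},{"grip":-0.3,"slide":[0,0,-0.035],"delta_rot":[0,0,0]},{"grip":-0.3,"slide":[0,0,-0.02],"delta_rot":[0,0,0]},{"grip":-0.3,"slide":[0,0,-0.014],"delta_rot":[0,0,0]},{"grip":1,"slide":[0,0,0],"delta_rot":[0,0,0]},{"grip":1,"slide":[0,0,0],"delta_rot":[0,0,0]},{"grip":1,"slide":[0,0,0],"delta_rot":[0,0,0]},{"grip":1,"slide":[0,0,0],"delta_rot":[0,0,0]}]'; python3 - <<'E'
from h import *
o=observe();q=o['tool_rot'];print(o['position'],'psi',np.degrees(2*np.arctan2(q[2],q[1])),o['opening'],o['grasp_force'],o['force'])
E
```

```text
time_s: 7.3
position: [607.6, -274.3, 38.9]
tool_rot: [0.001, 0.332, 0.943, -0.0]
force: [-0.4, 0.3, -1.0]
opening: 32.9
grasp_force: 0.0
[ 607.56281998 -274.3293677    38.90436253] psi 141.19608105527678 32.901301323256625 0.0 [-0.4340348   0.33357359 -0.95986267]
```

```bash
python3 -m pendant '[{"grip":1,"slide":[0,0,-0.003],"delta_rot":[0,0,0]},{"grip":1,"slide":[0,0,0],"delta_rot":[0,0,0]},{"grip":1,"slide":[0,0,0],"delta_rot":[0,0,0]},{"grip":1,"slide":[0,0,0],"delta_rot":[0,0,0]},{"grip":1,"slide":[0,0,0],"delta_rot":[0,0,0]},{"grip":1,"slide":[0,0,0.02],"delta_rot":[0,0,0]},{"grip":1,"slide":[0,0,0.04],"delta_rot":[0,0,0]},{"grip":1,"slide":[0,0,0.04],"delta_rot":[0,0,0]},{"grip":1,"slide":[0,0,0.04],"delta_rot":[0,0,0]},{"grip":1,"slide":[0,0,0],"delta_rot":[0,0,0]}]'; python3 - <<'E'
from h import *
snap('wrist','w3');snap('scene','s3')
o=observe();q=o['tool_rot'];print(o['position'],'psi',np.degrees(2*np.arctan2(q[2],q[1])),o['opening'],o['grasp_force'],o['force'])
E
```

```text
time_s: 8.3
position: [609.8, -275.5, 181.9]
tool_rot: [0.006, 0.332, 0.943, -0.001]
force: [1.6, -0.2, -1.7]
opening: 13.9
grasp_force: 30.0
[ 606.97974526 -274.04033638  174.88072841] psi 141.19718143088497 13.59209757877837 29.999295473098755 [ 0.26507138 -0.54239864 -3.40696485]
```

View pics/w3.png

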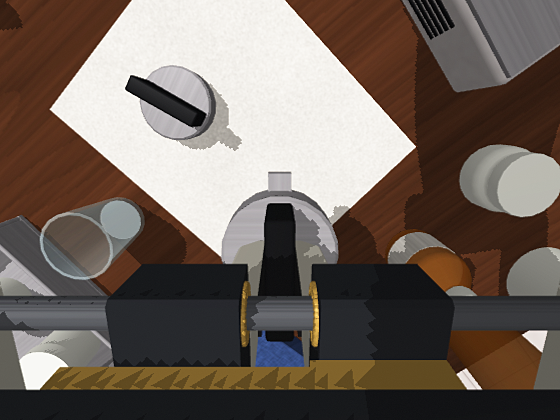

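The grip is good, with an opening of 13.6 mm and the cap lifted. The lug end is at (280,172), and the plain cap has not moved. Next I'll carry it over the mouth and turn it to the slot line.

```bash
python3 -m pendant '[{"grip":1,"slide":[-0.008,0.03,0],"delta_rot":[0,0,4]},{"grip":1,"slide":[-0.01,0.038,0],"delta_rot":[0,0,5]},{"grip":1,"slide":[-0.01,0.038,0],"delta_rot":[0,0,5]},{"grip":1,"slide":[-0.01,0.038,0],"delta_rot":[0,0,5]},{"grip":1,"slide":[-0.01,0.038,0],"delta_rot":[0,0,5]},{"grip":1,"slide":[-0.01,0.038,0],"delta_rot":[0,0,5]},{"grip":1,"slide":[-0.01,0.038,0],"delta_rot":[0,0,5]},{"grip":1,"slide":[-0.008,0.027,0],"delta_rot":[0,0,3.7]},{"grip":1,"slide":[0,0,0],"delta_rot":[0,0,0]},{"grip":1,"slide":[0,0,0],"delta_rot":[0,0,0]},{"grip":1,"slide":[0,0,0],"delta_rot":[0,0,0]}]'; python3 - <<'E'
from h import *
w,c=load('w3');print('lug at pick',onz(c,(280,172),152),'disc edges z',[onz(c,(x,255),170) for x in(222,338)])
snap('wrist','w4');snap('scene','s4')
o=observe();q=o['tool_rot'];print(o['position'],'psi',np.degrees(2*np.arctan2(q[2],q[1])),o['opening'],o['grasp_force'],o['force'])
E
```

```text
time_s: 9.5
position: [529.8, 10.6, 172.5]
tool_rot: [-0.001, 0.01, 1.0, -0.0]
force: [0.5, -0.5, -2.2]
opening: 13.7
grasp_force: 30.0
lug at pick [ 578.02784154 -248.13371458  152.        ] disc edges z [array([ 592.90930393, -304.33085293,  170.        ]), array([ 636.12603525, -250.59179678,  170.        ])]
[530.20905047  10.24836254 173.08852998] psi 178.7933673237701 14.002950593861865 29.9991175532341 [-1.06971678 -0.7345204  -3.47288013]
```

View pics/w4.png

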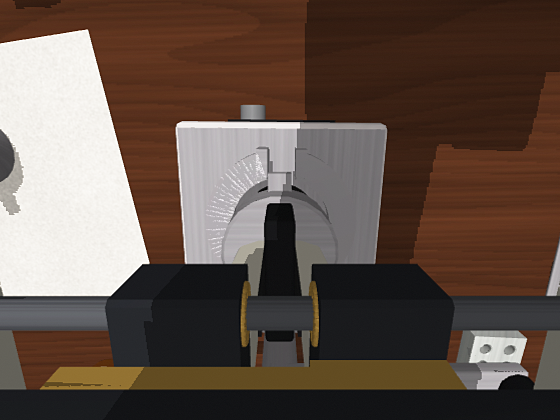

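The cap is held over the mouth, with the lug at (280,172-188) and the collar slot at about (268-298,150). It's nearly lined up. I'll compute the small offset from row profiles.

```bash
python3 - <<'E'
from h import *
w,c=load('w4');g=cv2.cvtColor(w,cv2.COLOR_RGB2GRAY).astype(int)
for r in(152,156,160,164,168,176,182):print(r,g[r,254:310].tolist())
print('col279',g[140:200,279].tolist())
print('box front corners',onz(c,(177,128),85),onz(c,(386,128),85))
for x in(268,292):print('lug',onz(c,(x,172),149))
print('cam',ray(c,(280,210)))
E
```

```text
152 [191, 189, 175, 176, 176, 177, 177, 176, 176, 176, 177, 180, 174, 107, 74, 133, 192, 183, 182, 180, 178, 180, 183, 183, 184, 184, 187, 189, 189, 184, 181, 179, 180, 178, 176, 179, 179, 179, 181, 188, 179, 70, 118, 116, 116, 117, 116, 115, 115, 115, 116, 115, 116, 117, 117, 116]
156 [181, 187, 222, 226, 190, 175, 179, 179, 180, 180, 180, 184, 178, 109, 73, 133, 193, 182, 183, 181, 177, 179, 182, 184, 182, 185, 187, 188, 187, 183, 181, 179, 180, 179, 176, 178, 179, 178, 181, 187, 179, 70, 116, 115, 115, 115, 114, 115, 114, 115, 114, 114, 115, 116, 115, 116]
160 [179, 181, 207, 230, 208, 179, 196, 182, 183, 183, 184, 188, 183, 111, 73, 136, 200, 191, 188, 183, 178, 180, 181, 184, 183, 184, 187, 190, 187, 182, 180, 179, 180, 178, 176, 177, 179, 180, 182, 188, 178, 82, 115, 115, 114, 114, 115, 115, 114, 114, 114, 115, 115, 115, 113, 114]
164 [186, 203, 214, 194, 198, 216, 213, 197, 181, 184, 185, 189, 183, 112, 76, 119, 114, 108, 127, 189, 177, 177, 181, 184, 182, 184, 189, 189, 187, 183, 180, 178, 179, 179, 176, 177, 179, 179, 181, 188, 177, 69, 116, 115, 113, 114, 113, 114, 114, 115
[... 785 characters left out ...]
12, 146, 186, 107, 113, 115, 115, 115, 113, 112, 111, 112, 111, 112, 112, 112, 111, 111, 112, 111]
col279 [184, 185, 184, 185, 184, 184, 184, 185, 184, 183, 184, 184, 184, 184, 185, 185, 185, 184, 184, 184, 184, 184, 184, 184, 184, 184, 183, 184, 184, 185, 188, 176, 119, 150, 189, 191, 188, 187, 187, 188, 187, 188, 187, 187, 187, 187, 187, 187, 188, 191, 180, 122, 117, 121, 118, 114, 149, 191, 196, 181]
box front corners [460.76482774 -65.97061331  85.        ] [463.86897468  93.89804878  85.        ]
lug [486.94655643   5.1212888  149.        ]
lug [487.22192235  19.309602   149.        ]
cam (array([460.6501987 ,  12.31436401, 337.74541445]), array([ 0.25446341, -0.0027498 , -0.96707849]))
```

```bash
python3 - <<'E'
from h import *
w,c=load('w4');g=cv2.cvtColor(w,cv2.COLOR_RGB2GRAY).astype(int)
for x in(200,220,340,360):print(x,g[112:135,x].tolist())
for x in(258,262,265,298,301,304):print(x,g[140:160,x].tolist())
for r in(147.5,148.5,150,152): print('r',r,onz(c,(264,r),111)[:2],onz(c,(299,r),111)[:2])
for r in(121,123,125,128): print('r',r,onz(c,(280,r),85)[:2])
print('slot',onz(c,(266.7,156),111),onz(c,(295.7,156),111))
E
```

```text
200 [60, 60, 62, 61, 61, 57, 56, 54, 39, 151, 228, 245, 241, 240, 242, 238, 189, 183, 186, 187, 186, 188, 188]
220 [54, 58, 62, 62, 60, 57, 58, 56, 42, 145, 220, 243, 241, 240, 244, 217, 182, 183, 185, 186, 186, 186, 185]
340 [37, 38, 37, 38, 39, 40, 38, 38, 34, 29, 64, 131, 150, 153, 153, 156, 163, 120, 115, 117, 119, 117, 118]
360 [39, 39, 38, 37, 39, 38, 38, 34, 36, 32, 44, 132, 148, 154, 154, 155, 159, 129, 115, 115, 116, 115, 115]
258 [184, 183, 184, 183, 184, 186, 186, 118, 105, 181, 187, 181, 176, 178, 176, 205, 190, 233, 230, 214]
262 [181, 181, 180, 182, 182, 186, 163, 118, 110, 167, 187, 181, 176, 179, 180, 180, 180, 179, 181, 183]
265 [184, 184, 183, 184, 184, 187, 170, 119, 111, 169, 191, 185, 180, 183, 183, 183, 184, 183, 186, 186]
298 [114, 113, 114, 114, 113, 113, 114, 117, 95, 95, 116, 117, 116, 115, 115, 115, 115, 115, 115, 115]
301 [114, 114, 115, 114, 114, 114, 114, 117, 96, 95, 116, 117, 115, 115, 115, 115, 115, 114, 114, 114]
304 [115, 114, 115, 114, 115, 114, 116, 117, 96, 94, 115, 118, 116, 115, 114, 115, 114, 114, 114, 114]
r 147.5 [475.07296024   1.37163448] [475.54630427  25.75449705]
r 148.5 [475.75864708   1.35002347] [476.23235502  25.75188579]
r 150 [476.78918333   1.31754374] [477.26343819  25.74796126]
r 152 [478.16698933   1.27411899] [478.64197539  25.74271424]
r 121 [457.13380073  12.91528174]
r 123 [458.60269764  12.88759944]
r 125 [460.0760906   12.85983241]
r 128 [462.2946554   12.81802214]
slot [480.97231588   3.08036902 111.        ] [481.36709311  23.41791393 111.        ]
```

Relative to the lug, the slot lies (+0.4,+0.9) mm away, and its measured width of 20.3 mm matches. I'll correct, lower into the mouth slowly and check the force.

```bash
python3 -m pendant '[{"grip":1,"slide":[0.0004,0.0009,-0.015],"delta_rot":[0,0,0]},{"grip":1,"slide":[0,0,-0.012],"delta_rot":[0,0,0]},{"grip":1,"slide":[0,0,0],"delta_rot":[0,0,0]},{"grip":1,"slide":[0,0,-0.004],"delta_rot":[0,0,0]},{"grip":1,"slide":[0,0,-0.004],"delta_rot":[0,0,0]},{"grip":1,"slide":[0,0,-0.004],"delta_rot":[0,0,0]},{"grip":1,"slide":[0,0,0],"delta_rot":[0,0,0]}]'; python3 -m pendant '[{"grip":1,"slide":[0,0,-0.004],"delta_rot":[0,0,0]},{"grip":1,"slide":[0,0,-0.003],"delta_rot":[0,0,0]},{"grip":1,"slide":[0,0,0],"delta_rot":[0,0,0]}]'
```

```text
time_s: 10.3
position: [530.5, 12.2, 134.3]
tool_rot: [-0.0, 0.01, 1.0, 0.0]
force: [0.5, 0.1, -3.3]
opening: 13.6
grasp_force: 30.0
time_s: 10.6
position: [530.9, 12.1, 127.8]
tool_rot: [0.0, 0.01, 1.0, -0.0]
force: [1.1, -0.8, -2.1]
opening: 13.6
grasp_force: 30.0
```

```bash
python3 -m pendant '[{"grip":1,"slide":[0,0,-0.003],"delta_rot":[0,0,0]},{"grip":1,"slide":[0,0,-0.002],"delta_rot":[0,0,0]},{"grip":1,"slide":[0,0,0],"delta_rot":[0,0,0]}]'; python3 -m pendant '[{"grip":1,"slide":[0,0,-0.002],"delta_rot":[0,0,0]},{"grip":1,"slide":[0,0,-0.001],"delta_rot":[0,0,0]},{"grip":1,"slide":[0,0,0],"delta_rot":[0,0,0]}]'
```

```text
time_s: 10.9
position: [531.2, 12.1, 123.3]
tool_rot: [0.0, 0.01, 1.0, -0.0]
force: [-1.1, 0.7, 3.4]
opening: 13.7
grasp_force: 30.0
time_s: 11.2
position: [531.1, 12.1, 120.2]
tool_rot: [0.0, 0.01, 1.0, -0.0]
force: [-1.8, 1.6, 5.2]
opening: 13.5
grasp_force: 30.0
```

The spring force matches about 6.3 mm of seal travel. Now I'll turn clockwise.

```bash
python3 -m pendant '[{"grip":1,"slide":[0,0,-0.0005],"delta_rot":[0,0,-4]},{"grip":1,"slide":[0,0,0],"delta_rot":[0,0,-8]},{"grip":1,"slide":[0,0,0],"delta_rot":[0,0,-8]},{"grip":1,"slide":[0,0,0],"delta_rot":[0,0,0]}]'; python3 - <<'E'
from h import *
o=observe();print(o['position'],o['force'],o['moment'],o['tool_rot'])
E
```

```text
time_s: 11.6
position: [531.6, 12.0, 120.1]
tool_rot: [0.001, 0.186, 0.983, 0.0]
force: [-0.2, -1.0, 5.2]
opening: 13.9
grasp_force: 30.0
[531.55935843  12.01138824 120.10014795] [-0.16954835 -1.02017297  5.2411808 ] [ 0.05505187 -0.02531134 -0.05658803] [9.11463061e-04 1.85699215e-01 9.82606211e-01 7.34193325e-05]
```

```bash
python3 -m pendant '[{"grip":1,"slide":[0,0,0],"delta_rot":[0,0,-8]},{"grip":1,"slide":[0,0,0],"delta_rot":[0,0,-8]},{"grip":1,"slide":[0,0,0],"delta_rot":[0,0,-8]},{"grip":1,"slide":[0,0,0],"delta_rot":[0,0,-8]},{"grip":1,"slide":[0,0,0],"delta_rot":[0,0,-8]},{"grip":1,"slide":[0,0,0],"delta_rot":[0,0,-8]},{"grip":1,"slide":[0,0,0],"delta_rot":[0,0,-8]},{"grip":1,"slide":[0,0,0],"delta_rot":[0,0,-4]},{"grip":1,"slide":[0,0,0],"delta_rot":[0,0,0]},{"grip":1,"slide":[0,0,0],"delta_rot":[0,0,0]}]'; python3 - <<'E'
from h import *
o=observe();q=o['tool_rot'];print(o['position'],o['force'],o['moment'],np.degrees(2*np.arctan2(q[2],q[1])))
E
```

```text
time_s: 12.6
position: [531.5, 12.0, 120.1]
tool_rot: [0.001, 0.65, 0.76, 0.0]
force: [-0.4, -1.0, 6.1]
opening: 13.8
grasp_force: 30.0
[531.4757952   12.01906995 120.07031672] [-0.36681317 -0.95312113  6.09089512] [-0.04989686  0.05494694 -0.03256851] 98.88160553981338
```

It turned the full 80°. Next I'll raise slightly so the lugs seat under the lip, then release and back off.

```bash
python3 -m pendant '[{"grip":1,"slide":[0,0,0.002],"delta_rot":[0,0,0]},{"grip":1,"slide":[0,0,0.002],"delta_rot":[0,0,0]},{"grip":1,"slide":[0,0,0],"delta_rot":[0,0,0]},{"grip":0.4,"slide":[0,0,0],"delta_rot":[0,0,0]},{"grip":0.4,"slide":[0,0,0],"delta_rot":[0,0,0]},{"grip":0.4,"slide":[0,0,0],"delta_rot":[0,0,0]},{"grip":0.3,"slide":[0,0,0.04],"delta_rot":[0,0,0]},{"grip":0.3,"slide":[0,0,0.05],"delta_rot":[0,0,0]},{"grip":0.3,"slide":[0,0,0.05],"delta_rot":[0,0,0]},{"grip":0.3,"slide":[0,0,0],"delta_rot":[0,0,0]}]'; python3 - <<'E'
from h import *
w,cw=snap('wrist','w5');s,c=snap('scene','s5')
o=observe();q=o['tool_rot'];print(o['position'],o['force'],o['opening'],np.degrees(2*np.arctan2(q[2],q[1])))
f=lambda im,x,y,a,b,W,H:cv2.resize(im[y:y+b,x:x+a],(W,H),interpolation=cv2.INTER_CUBIC)
cv2.imwrite('pics/c5.png',np.vstack([f(w,100,80,360,200,540,300),f(s,240,130,220,120,540,300)])[...,::-1])
E
```

```text
time_s: 13.6
position: [534.3, 11.9, 272.3]
tool_rot: [0.005, 0.65, 0.76, 0.004]
force: [0.3, 0.2, -0.4]
opening: 32.4
grasp_force: 0.0
[531.67118398  12.1096454  265.09218659] [-0.1288954   0.63464997 -0.76692858] 32.5022769241947 98.90389984462142
```

View pics/c5.png

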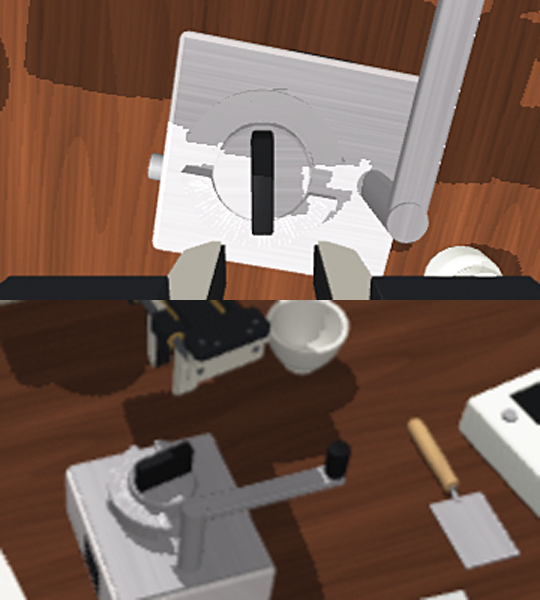

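The cap is seated, with its bar across the slot line and the slots empty. The guard bar is still open, with its knob at scene (378,194). Next I'll check the cap's height and angle and the knob's position numerically.

```bash
python3 - <<'E'
from h import *
w,cw=load('w5');s,cs=load('s5')
def bl(im,x0,y0,x1,y1,th):
    m=(im[y0:y1,x0:x1].max(2)<th).astype(np.uint8);n,l,st,c=cv2.connectedComponentsWithStats(m);k=1+st[1:,4].argmax()
    r=cv2.minAreaRect(np.argwhere(l==k)[:,::-1].astype(np.float32));return c[k]+[x0,y0],st[k],cv2.boxPoints(r)+[x0,y0]
a=bl(w,255,160,295,245,80);b=bl(s,290,180,325,210,60);k=bl(s,365,182,390,206,60)
print(a[:2],b[:2],k[:2])
print('bar',tri([ray(cw,a[0]),ray(cs,b[0])]))
bx=a[2][a[2][:,1].argsort()];A,B=[onz(cw,p,155) for p in(bx[:2].mean(0),bx[2:].mean(0))];print(A,B,np.degrees(np.arctan2(*(B-A)[[1,0]])))
print('knob',onz(cs,k[0],192.5))
E
```

```text
(array([274.60792079, 200.75544554]), array([  12,    7,   16,   70, 1010], dtype=int32)) (array([306.34507042, 196.41197183]), array([  5,   7,  24,  20, 284], dtype=int32)) (array([373.81818182, 190.05371901]), array([  0,   0,  18,  20, 242], dtype=int32))
bar (array([532.69817445,  10.77181788, 134.81354847]), [np.float64(0.3170465276050314), np.float64(0.3170465276048899)])
[527.4238417   45.95408063 155.        ] [537.20105704 -17.62525684 155.        ] -81.25755383266613
knob [609.01035081 149.9475752  192.5       ]
```

The cap is locked: bar height 134.8 mm, turned 80° from the slots, centred. Next I'll go to the knob.

```bash
python3 -m pendant '[{"grip":0,"slide":[0.0216,0.0355,0],"delta_rot":[0,0,-4]},{"grip":0,"slide":[0.0216,0.0355,0],"delta_rot":[0,0,-4]},{"grip":0,"slide":[0.0216,0.0355,0],"delta_rot":[0,0,-1]},{"grip":0,"slide":[0.0216,0.0355,0],"delta_rot":[0,0,0]},{"grip":0,"slide":[0,0,-0.02],"delta_rot":[0,0,0]},{"grip":0,"slide":[0,0,-0.02],"delta_rot":[0,0,0]},{"grip":0,"slide":[0,0,-0.02],"delta_rot":[0,0,0]},{"grip":0,"slide":[0,0,-0.02],"delta_rot":[0,0,0]},{"grip":0.35,"slide":[0,0,0],"delta_rot":[0,0,0]},{"grip":0.35,"slide":[0,0,0],"delta_rot":[0,0,0]}]'
```

```text
time_s: 14.7
position: [615.9, 153.9, 181.5]
tool_rot: [-0.001, 0.708, 0.706, -0.002]
force: [-0.4, 0.0, 0.2]
opening: 35.0
grasp_force: 0.0
```

```bash
python3 -m pendant '[{"grip":0.35,"slide":[-0.0212,-0.0013,0],"delta_rot":[0,0,8.4]},{"grip":0.35,"slide":[-0.0208,-0.0044,0],"delta_rot":[0,0,8.4]},{"grip":0.35,"slide":[-0.0199,-0.0074,0],"delta_rot":[0,0,8.4]},{"grip":0.35,"slide":[-0.0187,-0.0102,0],"delta_rot":[0,0,8.4]},{"grip":0.35,"slide":[-0.0169,-0.0128,0],"delta_rot":[0,0,8.4]},{"grip":0.35,"slide":[-0.0149,-0.0151,0],"delta_rot":[0,0,8.4]},{"grip":0.35,"slide":[-0.0125,-0.0172,0],"delta_rot":[0,0,8.4]},{"grip":0.35,"slide":[-0.0099,-0.0188,0],"delta_rot":[0,0,8.4]},{"grip":0.35,"slide":[-0.007,-0.02,0],"delta_rot":[0,0,8.4]},{"grip":0.35,"slide":[-0.004,-0.0209,0],"delta_rot":[0,0,8.4]},{"grip":0.35,"slide":[-0.001,-0.0139,0],"delta_rot":[0,0,5.5]},{"grip":0.35,"slide":[0,0,0],"delta_rot":[0,0,0]}]'; python3 -m pendant '[{"grip":0.35,"slide":[0,-0.002,0],"delta_rot":[0,0,0]},{"grip":0.35,"slide":[0,-0.001,0],"delta_rot":[0,0,0]},{"grip":0.35,"slide":[0,0,0],"delta_rot":[0,0,0]}]'
```

```text
time_s: 15.9
position: [470.9, 10.8, 184.8]
tool_rot: [0.001, 0.006, 1.0, -0.0]
force: [-0.0, -0.4, 0.2]
opening: 30.4
grasp_force: 0.0
time_s: 16.2
position: [470.6, 9.6, 183.6]
tool_rot: [0.0, 0.006, 1.0, 0.0]
force: [-0.5, -0.1, -0.7]
opening: 29.8
grasp_force: 0.0
```

```bash
python3 -m pendant '[{"grip":0.35,"slide":[0,-0.002,0],"delta_rot":[0,0,0]},{"grip":0.35,"slide":[0,0,0],"delta_rot":[0,0,0]}]'; python3 -m pendant '[{"grip":0.35,"slide":[0,-0.0015,0],"delta_rot":[0,0,0]},{"grip":0.35,"slide":[0,0,0],"delta_rot":[0,0,0]}]'
```

```text
time_s: 16.4
position: [470.5, 8.8, 183.4]
tool_rot: [0.0, 0.005, 1.0, 0.001]
force: [0.2, 7.3, 0.3]
opening: 30.1
grasp_force: 3.3
time_s: 16.6
position: [470.5, 8.6, 183.4]
tool_rot: [0.0, 0.005, 1.0, 0.002]
force: [0.5, 12.7, 1.0]
opening: 30.6
grasp_force: 6.4
```

The force is 12.7 N, so the bar is firmly on its stop. Next I'll back off, lift clear and check with the cameras.

```bash
python3 -m pendant '[{"grip":0.35,"slide":[0,0.004,0],"delta_rot":[0,0,0]},{"grip":0,"slide":[0,0.001,0],"delta_rot":[0,0,0]},{"grip":0,"slide":[0,0,0],"delta_rot":[0,0,0]},{"grip":0,"slide":[0,0,0.03],"delta_rot":[0,0,0]},{"grip":0,"slide":[0,0,0.05],"delta_rot":[0,0,0]},{"grip":0,"slide":[-0.03,0,0.04],"delta_rot":[0,0,0]},{"grip":0,"slide":[-0.03,0,0],"delta_rot":[0,0,0]},{"grip":0,"slide":[0,0,0],"delta_rot":[0,0,0]},{"grip":0,"slide":[0,0,0],"delta_rot":[0,0,0]}]'; python3 - <<'E'
from h import *
w,c=snap('wrist','w6');s,cs=snap('scene','s6');o=observe();print(o['position'],o['force'],o['opening'])
x0,y0,x1,y1=285,140,325,180
m=(s[y0:y1,x0:x1].max(2)<60).astype(np.uint8);n,l,st,cc=cv2.connectedComponentsWithStats(m)
for k in range(1,n):
    if st[k,4]>40:print(st[k],onz(cs,cc[k]+[x0,y0],192.5))
m=(w.max(2)<60).astype(np.uint8)[:260];n,l,st,cc=cv2.connectedComponentsWithStats(m)
for k in range(1,n):
    if 150<st[k,4]<6000:print('w',st[k],cc[k],onz(c,cc[k],192.5)[:2],onz(c,cc[k],140)[:2])
E
```

```text
time_s: 17.5
position: [410.5, 10.4, 303.5]
tool_rot: [0.001, 0.005, 1.0, -0.0]
force: [0.1, 1.0, 0.6]
opening: 46.7
grasp_force: 0.0
[410.61597996  10.48446256 302.63902397] [-0.04486795 -0.40771579 -0.65933584] 46.61325204586405
[   0    0   40   40 1364] [456.07643476  36.2328313  192.5       ]
w [104  93  49  40 633] [130.25750395 119.42496051] [ 335.42893917 -112.20613101] [ 334.41085159 -135.73246719]
w [  34  208   47   48 1198] [ 57.90651085 231.02587646] [ 432.26275215 -190.59241446] [ 449.65852666 -229.02464115]
w [249 208  68   8 380] [285.83157895 212.00789474] [416.40620455  16.57734494] [430.7867071   17.54040036]
```

The stop contact put the knob at y of about 12.6, where a closed bar should be (12.8). The tool is clear and reads no load, so I'll hand in.

```bash
python3 -c "
from rig import hand_in
print(hand_in())"
```

```text
the job is handed in; nothing more can be done
None
```

I handed the job in at about 17.6 s: the lugged cap measured locked in the mouth, turned 80° from the slots, and the guard bar was pushed against its closed stop (12.7 N), though I took no picture of it closed and the hand-in gave no verdict.

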